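# Load a grinding jar, close it and latch the lid with a hex key

### The arm

A 7-joint arm with a two-finger parallel gripper is mounted at the origin on the work surface. World frame = base frame: x ahead of the robot, y to its left, z up, the work surface at z = 0. Lengths are in mm, angles in rad, forces in N, time in s.
With the tool pointing down it reaches from about 400 to 900 mm from the base axis. Payload 5.6 kg.
Tool frame: the origin (TCP) lies midway between the tips of the shut fingers; the grasp point (between the pads) lies 19 mm behind it; z points along the fingers, y is the line along which they close (so a half turn about z gives the same grasp; the last joint's range is limited). The gripper opens to 92 mm and grips with 3 to 60 N. Pads are 20 mm wide; open, the fingers measure 128 mm over their backs; the gripper's body (75 mm by 189 mm) begins 69 mm behind the grasp point.
Start: joints at [1.112, 0.468, -0.012, 1.603, 0.006, 1.071, -0.056], TCP at [262.51, -594.641, 214.592] pointing down, gripper open.
Joint ranges: [-2.53, 2.53], [-0.31, 2.02], [-1.57, 1.55], [0.28, 2.44], [-1.29, 4.43], [0.15, 1.84], [-2.92, 2.92]. Speed limits (rad/s): [2.57, 2.57, 3.14, 3.14, 3.14, 3.14, 3.14].

### API

Orientations are given as a rotation vector (axis times angle).
In Python, from cell import robot, grip, kin, viewer gives the robot as it stands. Calls block until the motion is done:
- robot.movep(position, orientation): joint-space move of the TCP to a pose.
- robot.servo_line(position, feed=150, rotation=None): straight line of the TCP; rotation=None keeps the orientation; feed is the mean speed in mm/s.
- robot.goto_joints(angles): joint-space move.
- grip(opening, newtons=None): opening from 0.0 (shut) to 1.0 (fully open); newtons is the grip in N (None keeps the last); returns when the fingers have stopped.
- robot.hold(seconds).
- kin.ik(position, orientation): joint angles nearest the present ones, or None.
- robot.observe(): the state.
- viewer.read_camera(name): name is "scene" or "side" or "wrist"; returns the picture (480x640x3 uint8, red, green, blue); there is no depth.
- viewer.camera_info(name): a dict with "camera_matrix" (3x3 intrinsics, pixels), "R" (3x3) and "t" (3): a world point X has camera coordinates R X + t. Camera axes: x right, y down, z forward; pixel columns grow to the right and rows downward; lengths in mm; the calibration is good to about 2 mm. A picture is of the moment at which its call begins: read the wrist's pose just before it. camera_info takes no time and is no camera call; for the wrist camera it gives the pose at the moment of the call.
A pose or a line that the arm cannot do raises robot.IKError and nothing moves.
- robot.job_done(): hands the job in; it is judged then, once.
Trained networks look in the newest picture that a camera, given by its name, has taken for a name from the list of things; names that differ only in an ending like _2 or _b are one class to them, and where a whole thing is asked for, a point or a joint stands for the part that bears it (a point fixed in the world has none). Each returns a list of dicts, best first, with "confidence" (0 to 1); they miss things now and then, are a little off and sometimes report something else, mostly with a low value. They report only what shows in the picture. A call takes as long as a camera call. They do not tell look-alikes from the thing itself.
- viewer.silhouettes(name, camera): "mask" (480x640 bool, what is visible of it).
- viewer.pinpoint(name, camera): "at" ([x, y, z] in mm, in the coordinates of the camera as it stood for that picture, good to about 4 mm: a listed point, or the origin of a listed thing).
The state is a dict: "t": time; "joints": joint angles; "joint_velocities": joint speeds; "joint_torque": joint torques, N m; "tcp_pos": TCP position; "tcp_rot": TCP orientation; "contact_force": force on the tool from outside, world axes, zero at the start; "wrist_torque": the same for the moment, N m; "grip_width": opening from 0.0 (shut) to 1.0 (fully open); "grip_force": force on a finger pad.
Only numpy, scipy, OpenCV 4.12 (cv2) and the standard library are available. Lean on these libraries where they do the work, as an engineer would, in place of code of your own. Each camera call takes 0.05 s, during which the arm holds its last target. There are 200 camera calls.

### The job

Lower every white grinding ball gently into the deep steel jar, without letting any of them fall in, and then set the lid on the jar so that it sits flush. Take the T-handled hex key from its stand, seat it fully home in the socket of the latch screw, and with it turn the screw clockwise to its stop so that the red latch arm lies over the lid; then put the key back upright in its stand. Leave the other things on the bench where they are.

Things in the scene. Friction and masses are not known exactly. Their poses are not given: they have to be found in the camera images.
- station: jar clamping station, fixed to the bench: white base plate 140 x 210 x 24 mm (blue at one end) that carries an open steel jar and the post of the latch screw. Origin on the bench under the centre of the jar, z up; the latch screw's axis stands 98 mm from it along its +y. The jar: outer diameter 120 mm, wall 5 mm, inner diameter 110 mm, inner depth 60 mm, flat floor 30 mm above the bench, rim 90 mm above the bench. The post is 44 mm in diameter and 100 mm high
- jar_floor (a point): centre of the jar's inner floor, 30 mm above the bench
- jar_rim (a point): centre of the jar's mouth, at rim height, 90 mm above the bench
- socket (a point): centre of the mouth of the hexagonal socket in the top of the latch screw, 125 mm above the bench. The screw head is 38 mm in diameter; the socket opens upward, is 17.4 mm across flats and 16 mm deep, with vertical walls. x points along the red latch arm (18 mm wide, 8 mm thick, underside 101 mm above the bench, reaching 56 mm out from the screw's axis) and two opposite corners of the hexagon lie on this x axis; z up. It turns with the screw
- latch_screw (a joint): angle of the latch screw (rad), growing as it turns clockwise seen from above. 0: latch arm at right angles to the line to the jar, along the station's +x, clear of the lid; 1.57: arm points over the middle of the jar, passing 3 mm above the seated lid's plate. Stop at 1.6. It turns against an even friction of about 0.05 N m, without a spring (hard over-driving against the stop would make the key slip round in the socket), and stays where it is left
- lid: loose round steel lid, 0.35 kg, with a black knob. Origin at the centre of its underside, z up. Spigot 102 mm in diameter and 8 mm high (goes into the jar's mouth), above it a plate 124 mm in diameter and 8 mm thick (rests on the rim; the lid's origin is then 8 mm below the rim), above it the knob, 26 mm in diameter and 30 mm high (16 to 46 mm above the origin). Starts lying on the bench on its spigot
- key: loose T-handled hex key, 0.25 kg. Origin at the centre of its tip, z up the shaft, x along the handle bar. Hexagonal shaft 16 mm across flats, two opposite corners on its x axis, last 3 mm tapered; collar 38 mm in diameter, 60 to 64 mm above the tip, thin neck above; yellow bar 74 mm long (x), 16 mm wide, 20 mm high, centred 94 mm above the tip. Play in the socket: 10 degrees either way
- key_handle (a point): centre of the key's yellow handle bar, 94 mm above the tip
- key_stand: blue stand for the key, fixed to the bench, 60 x 60 mm and 66 mm high. Origin under its centre. A square well 25 x 25 mm and 63 mm deep opens in its top; the key hangs upright in it with its collar resting on the stand's top (tip then 6 mm above the bench), at any angle about its shaft
- ball_tray: shallow tray, fixed, 230 x 210 mm outside, dark rubber floor 3 mm above the bench, blue lip 6 mm wide round its edge that stands 7 mm above that floor, in which the balls start and lie freely. Origin under its centre
- ball1: white ceramic grinding ball, 28 mm in diameter, 69 g; origin at its centre. Starts in the tray; may be absent (two to four of the four balls are there)
- ball2: white ceramic grinding ball, 28 mm in diameter, 69 g; origin at its centre. Starts in the tray; may be absent (two to four of the four balls are there)
- ball3: white ceramic grinding ball, 28 mm in diameter, 69 g; origin at its centre. Starts in the tray; may be absent (two to four of the four balls are there)
- ball4: white ceramic grinding ball, 28 mm in diameter, 69 g; origin at its centre. Starts in the tray; may be absent (two to four of the four balls are there)
- puck_a: bystander: steel sample disc 38 mm in diameter, 16 mm high, loose; origin at its underside
- puck_b: bystander: copper sample disc 38 mm in diameter, 16 mm high, loose; origin at its underside
- beaker: bystander: glass beaker 70 mm in diameter, 90 mm high, loose; origin at its underside
- reagent: bystander: amber jar 56 mm in diameter, 120 mm high, loose; origin at its underside
- brush: bystander: brush lying at the back of the bench, loose
Mind the look-alikes: they are no part of the job. What is shaped like the key but green or turquoise is not meant. Of the things that look like the key_stand, take the one that is farthest to the robot's left at the start.

How it is judged:
By the outcome, as a careful person would: the job done as asked, in the order asked, and still so for the second after the job is handed in, with the robot touching nothing.
Of ball1, ball2, ball3, ball4 only 2 to 4 are there at a start; the rules pass over those that are not, and their reading is None.
At some moment in a run one of ball1, ball2, ball3, ball4, lid may be knocked a few centimetres aside while the robot is not near it.
It also fails if it takes over 210 s, if anything falls off the work surface, if the arm or the gripper's body presses on something with over 40 N, if the wrist force passes 120 N, or if a joint passes its speed limit or range.

## Working session

There is one attempt and no reset: what is moved stays moved. The work goes in short steps, each a Python script; the robot and the scene stay as the last script left them, time stands still between calls to the robot, and variables do not carry over. Pictures are saved under pics/ and viewed, at most 17 in all, crops included, and the job is handed in when it is done.

```bash
ls; mkdir -p pics
python3 - <<'E'
from cell import robot, grip, kin, viewer
import cv2,numpy as np
o=robot.observe();print(o)
for c in("scene","side","wrist"):
    im=viewer.read_camera(c);cv2.imwrite(f"pics/{c}0.png",im[:,:,::-1])
    i=viewer.camera_info(c);K,R,t=np.array(i["camera_matrix"]),np.array(i["R"]),np.array(i["t"])
    print(c,K.tolist(),(-R.T@t).round().tolist(),R[2].round(2))
    if c=="wrist":continue
    for n in["jar_rim","socket","lid","key","key_handle","key_stand","ball_tray","ball1","puck_a","beaker","reagent"]:
        for d in viewer.pinpoint(n,c):
            p=np.array(d["at"]);u=K@p
            print(c,n,round(d["confidence"],2),(R.T@(p-t)).round().tolist(),(u[:2]/u[2]).round().tolist())
E
```

```text
pics
{'t': 0.0, 'joints': array([ 1.11201201,  0.46836595, -0.01155988,  1.60361097,  0.00599049,
        1.07141308, -0.0563477 ]), 'joint_velocities': array([-0.00028083,  0.00122889,  0.00012439,  0.00046119, -0.00047447,
        0.00020226,  0.00017906]), 'joint_torque': array([ 2.91545075e-04, -5.20579720e+01, -1.25377477e-02, -2.43754739e+01,
       -5.67658944e-02,  1.71964365e-02,  1.60203995e-04]), 'tcp_pos': array([ 262.21839152, -594.12533158,  213.6528598 ]), 'tcp_rot': array([-3.07234221e+00, -6.47831246e-01,  7.76432558e-04]), 'contact_force': array([ 0.39378801, -0.38205981,  0.11449507]), 'wrist_torque': array([ 0.01624758,  0.01943063, -0.01083518]), 'grip_force': 0.0, 'grip_width': 1.0037040191721085}
scene [[434.78068584650345, 0.0, 320.38711977994785], [0.0, 434.78068584650345, 236.89607917665236], [0.0, 0.0, 1.0]] [1221.0, 101.0, 790.0] [-0.67 -0.13 -0.73]
scene jar_rim 0.76 [590.0, -30.0, 89.0] [318.0, 240.0]
scene jar_rim 0.49 [420.0, -43.0, 1.0] [326.0, 214.0]
scene socket 0.72 [512.0, -334.0, 19.0] [206.0, 220.0]
scene socket 0.65 [581.0, 64.0, 123.0] [362.0,
[... 2154 characters left out ...]
, 388.0]
side ball1 0.78 [426.0, -268.0, 13.0] [257.0, 374.0]
side ball1 0.73 [507.0, -268.0, 14.0] [302.0, 365.0]
side ball1 0.66 [507.0, -333.0, 18.0] [312.0, 391.0]
side ball1 0.65 [586.0, -30.0, -2.0] [311.0, 287.0]
side puck_a 0.83 [715.0, -223.0, -0.0] [401.0, 333.0]
side puck_a 0.77 [416.0, -38.0, 1.0] [234.0, 301.0]
side puck_a 0.36 [510.0, -263.0, 14.0] [303.0, 363.0]
side beaker 0.64 [767.0, -60.0, -0.0] [392.0, 281.0]
side reagent 0.59 [659.0, -416.0, 3.0] [418.0, 416.0]
side reagent 0.53 [716.0, -217.0, -0.0] [400.0, 331.0]
wrist [[424.9721108945318, 0.0, 322.96431968477845], [0.0, 424.9721108945318, 240.22433223151842], [0.0, 0.0, 1.0]] [330.0, -566.0, 385.0] [-0.24 -0.1  -0.97]
```

View pics/scene0.png

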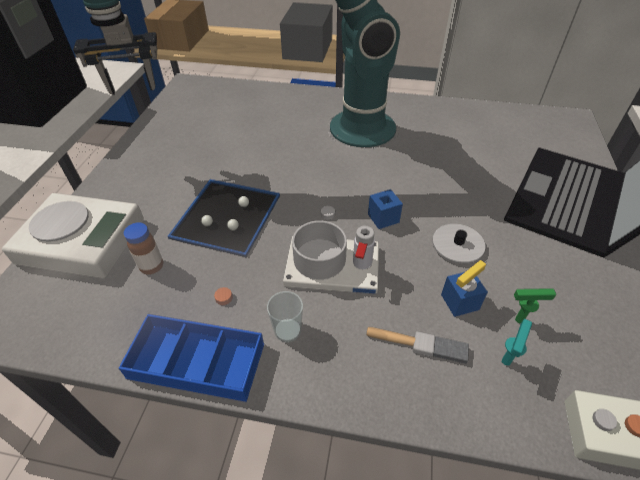

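View pics/side0.png

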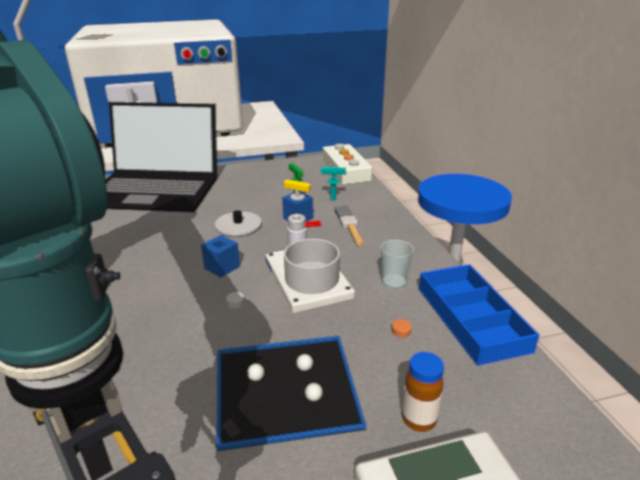

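Scene shows three balls at (207,220), (233,225) and (243,202). The key candidates are the yellow one in the blue stand (472,274), green (534,294) and turquoise (520,336). The stand candidates are (463,292), farthest left and holding the yellow key, and the empty one at (384,208). I choose yellow, with the stand at (463,292).

```bash
cat > h.py <<'E'
from cell import robot, grip, kin, viewer
import cv2, numpy as np
from scipy.spatial.transform import Rotation as Ro
def down(a):
    c,s=np.cos(a),np.sin(a)
    return Ro.from_matrix(np.array([[-s,c,0],[c,s,0],[0,0,-1.]])).as_rotvec()
def best(p,a):
    """rotation vector with closing direction a or a+pi, whichever joint solution is nearer"""
    q=np.array(robot.observe()["joints"]);c=[]
    for k in(0,np.pi,-np.pi):
        s=kin.ik(p,down(a+k))
        if s is not None:c.append((np.abs(np.array(s)-q).max(),a+k))
    return down(min(c)[1])
def cam(c):
    i=viewer.camera_info(c);return [np.array(i[k]) for k in("camera_matrix","R","t")]
def plane(uv,C,z):
    K,R,t=C;d=R.T@np.linalg.solve(K,[uv[0],uv[1],1.]);o=-R.T@t
    return (o+d*(z-o[2])/d[2])
def shot(c,name=None):
    C=cam(c);im=viewer.read_camera(c)
    if name:cv2.imwrite(f"pics/{name}.png",im[:,:,::-1])
    return C,im
def sil(n,c,C,z,minc=.3):
    r=[]
    for d in viewer.silhouettes(n,c):
        v,u=np.nonzero(d["mask"])
        if len(u)>20 and d["confidence"]>minc:
            (cx,cy),rad=cv2.minEnclosingCircle(np.c_[u,v].astype(np.float32))
            r.append((round(d["confidence"],2),plane((u.mean(),v.mean()),C,z).round(1)[:2],len(u),rad))
    return r
def pin(n,c,C):
    K,R,t=C
    return [(round(d["confidence"],2),(R.T@(np.array(d["at"])-t)).round(1)) for d in viewer.pinpoint(n,c)]
def F(n=5):
    f=[]
    for _ in range(n):robot.hold(.02);f.append(robot.observe()["contact_force"])
    return np.mean(f,0)
def touch(p,dz,thr,step=1.,feed=20):
    """go down from p until the upward force rises by thr; returns the z reached"""
    f0=F()[2];p=np.array(p,float);z0=p[2]
    while z0-p[2]<dz:
        p[2]-=step;robot.servo_line(p,feed=feed)
        f=F(3)[2]-f0
        if abs(f)>thr:break
    print("touch z",p[2],"dF",round(f,2),"t",round(robot.observe()["t"],1));return p
E
python3 - <<'E'
from h import *
p=[470,-300,260];r=best(p,0.07)
robot.movep(p,r)
C,im=shot("wrist","w1")
print(sil("ball1","wrist",C,17),pin("ball1","wrist",C))
# station yaw
p=[580,20,330];robot.movep(p,best(p,0.07))
C,im=shot("wrist","w2")
for n in("jar_rim","jar_floor","socket"):print(n,pin(n,"wrist",C))
o=robot.observe();print(o["t"],o["tcp_pos"],o["joints"].round(2),F())
E
```

```text
[(0.91, array([ 513.1, -264.4]), 673, 14.737821578979492), (0.8, array([ 511.1, -333.8]), 604, 14.034279823303223), (0.78, array([ 426.3, -264.2]), 693, 15.233283042907715)] [(0.85, array([ 510.1, -333.3,   15.7])), (0.76, array([ 428.3, -259.9,   16.1])), (0.65, array([ 513.5, -265. ,   13.2]))]
jar_rim [(0.57, array([589.5, -31.9,  88.7]))]
jar_floor [(0.87, array([585. , -28.2,  28.2]))]
socket [(0.95, array([580.1,  71.2, 126.5]))]
4.2583 [579.95141036  18.46021384 329.68815767] [ 0.36  0.32 -0.57  1.61  0.18  1.27 -0.17] [-0.20167262  0.03316178  0.24839901]
```

View pics/w2.png

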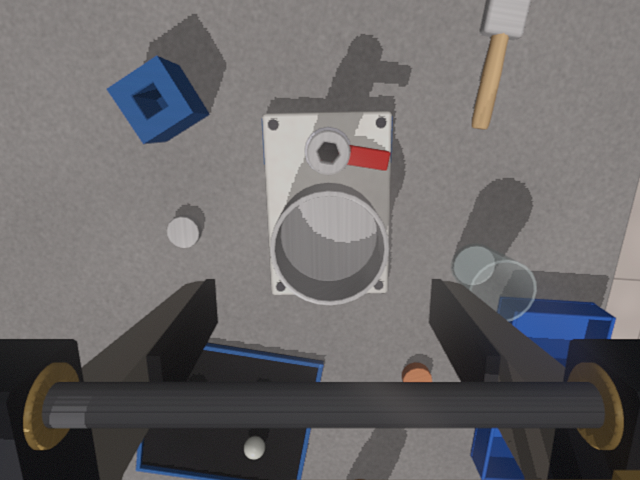

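Wrist view: the jar mouth is centred at about (329,247) and the hex socket at (328,153). The red arm points right (+x, screw angle 0).

Run:
```python
from h import *
C=cam("wrist")
print("rim",plane((329.5,247),C,90),"sock",plane((328,153),C,125))
h=[plane(u,C,24)[:2] for u in((273,124),(381,122),(280,287),(378,285))]
print(np.round(h,1),np.mean(h,0))
o=robot.observe();print(o["tcp_pos"],o["tcp_rot"]); robot.hold(.3);print(robot.observe()["tcp_pos"],kin.ik([580,20,330],o["tcp_rot"]).round(4)-o["joints"])
```

```text
rim [590.69286416 -24.80178878  90.        ] sock [581.99426765  69.32968196 125.        ]
[[522.   90.2]
 [638.2 100.3]
 [537.6 -96.9]
 [654.1 -86.3]] [587.99994866   1.82582504]
[579.9837473   18.95022175 329.82549473] [-2.14414961e+00 -2.29604721e+00  5.67384323e-04]
[579.99729088  19.95605706 330.01885223] [-1.60068940e-03  7.88387817e-05 -2.77323824e-04 -4.13982040e-04
  7.38792900e-05  3.82823664e-04 -1.85708853e-03]
```

```bash
cat > ball.py <<'E'
from h import *
import sys
J=np.array([590,-28.]);yaw=0.087
ex=np.array([np.cos(yaw),np.sin(yaw)]);ey=np.array([-ex[1],ex[0]])
def ball(guess,off):
    grip(.6)
    p=[guess[0],guess[1]-50,190];r=best(p,yaw);robot.movep(p,r);robot.hold(.3)
    C,_=shot("wrist")
    L=[s for s in sil("ball1","wrist",C,17) if 200<s[2]<5000 and np.hypot(*(s[1]-guess))<80]
    print(L)
    b=min(L,key=lambda s:np.hypot(*(s[1]-guess)))[1]
    robot.movep([*b,60],r);robot.hold(.2);robot.servo_line([*b,6],feed=80);robot.hold(.2)
    grip(.1,10);o=robot.observe();print("grip",o["grip_width"]*92,o["grip_force"])
    robot.servo_line([*b,190],feed=200)
    g=J+off*ey;r=best([*g,190],yaw);robot.movep([*g,190],r);robot.hold(.3)
    robot.servo_line([*g,38],feed=120);robot.hold(.3)
    w=robot.observe()["grip_width"]
    p=touch([*g,38],9,1.2)
    grip(w+.06);robot.hold(.3)
    p[2]=200;robot.servo_line(p,feed=120)
    print(robot.observe()["t"])
E
python3 - <<'E'
from h import *
for _ in range(3):
    C,im=shot("wrist")
    for n in("jar_rim","jar_floor","socket"):print(n,pin(n,"wrist",C))
from ball import *
ball(np.array([512,-264.5]),-29)
robot.movep([580,-40,330],best([580,-40,330],yaw));robot.hold(.3)
C,_=shot("wrist","w3");print(sil("ball1","wrist",C,44))
E
```

```text
jar_rim [(0.76, array([588.6, -31.2,  88.6])), (0.37, array([ 718.4, -222.5,    4.4]))]
jar_floor [(0.96, array([587.3, -28.2,  31.3])), (0.57, array([589.2, -31.4,  86.3]))]
socket [(0.86, array([582.6,  69. , 126.9]))]
jar_rim [(0.71, array([588.2, -29.3,  86.3]))]
jar_floor [(0.8, array([587.1, -26. ,  29.8]))]
socket [(0.74, array([582.8,  69.6, 126.9]))]
jar_rim [(0.83, array([588.4, -29. ,  87.1])), (0.2, array([ 5.923e+02, -2.650e+01, -1.000e-01]))]
jar_floor [(0.69, array([590. , -27.2,  28.4])), (0.43, array([7.545e+02, 2.008e+02, 7.000e-01]))]
socket [(0.85, array([581.4,  69.4, 129. ]))]
[(0.93, array([ 511. , -333.5]), 925, 17.380577087402344), (0.77, array([ 513.3, -264.4]), 1002, 17.97128677368164)]
grip 27.283048522820668 10.000068247318268
touch z 32.0 dF 6.02 t 15.9
18.0917
[(0.66, array([593.5, -57.2]), 541, 13.21456527709961)]
```

View pics/w3.png

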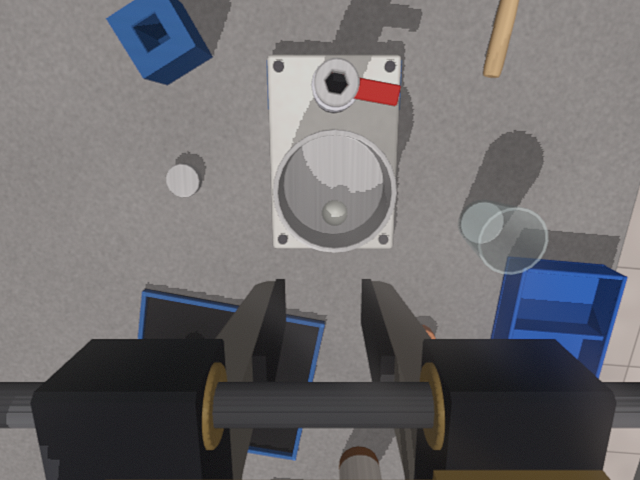

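The ball sits in the jar at (334,211), where I set it.

Run:
```python
from ball import *
ball(np.array([511,-333.5]),29)
robot.movep([470,-300,260],best([470,-300,260],yaw));robot.hold(.3)
C,_=shot("wrist");print(sil("ball1","wrist",C,17))
robot.movep([580,-40,330],best([580,-40,330],yaw));robot.hold(.3)
C,_=shot("wrist","w4");print(sil("ball1","wrist",C,44),robot.observe()["t"])
```

```text
[(0.6, array([ 510.9, -334. ]), 944, 17.685720443725586)]
grip 27.055360443845853 10.000043660402298
touch z 32.0 dF 6.99 t 30.0
32.1833
[(0.9, array([ 425.8, -264.4]), 643, 14.372414588928223)]
[(0.95, array([588. ,   1.2]), 539, 13.313627243041992), (0.88, array([628.3, -16.6]), 492, 12.651254653930664)] 35.3417
```

View pics/w4.png

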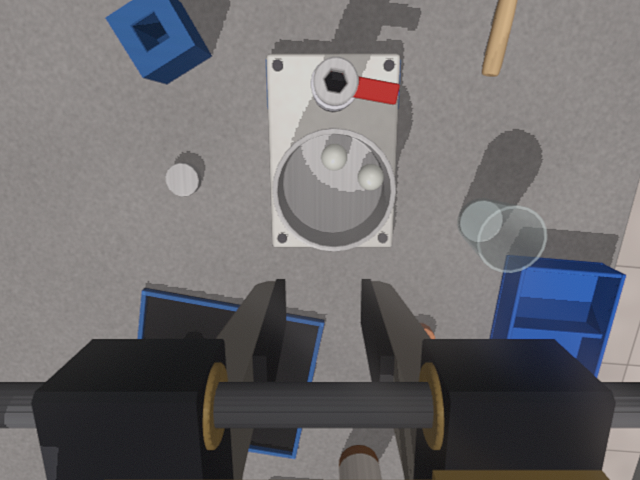

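The first ball rolled aside to (371,178) but is still in the jar, and the second is at (334,157). The front side is free, so the third goes there.

Run:
```python
from ball import *
ball(np.array([426,-264.5]),-27)
robot.movep([580,-40,330],best([580,-40,330],yaw));robot.hold(.3)
C,_=shot("wrist");print(sil("ball1","wrist",C,44))
p=[480,230,300];robot.movep(p,best(p,yaw));grip(1.0);robot.hold(.3)
C,_=shot("wrist","w5");print("lid",sil("lid","wrist",C,12),pin("lid","wrist",C),"stand",pin("key_stand","wrist",C),pin("key_handle","wrist",C))
print(robot.observe()["t"])
```

```text
[(0.63, array([ 426.2, -264.2]), 979, 18.230058670043945)]
grip 27.017625932857424 10.000022649765015
touch z 32.0 dF 6.96 t 45.9
48.0917
[(0.71, array([588.3,   1.4]), 535, 13.241839408874512), (0.6, array([593.1, -55.3]), 522, 13.001321792602539), (0.56, array([629., -16.]), 498, 12.801400184631348)]
lid [(0.58, array([469.4, 290.3]), 11353, 61.574913024902344)] [(0.95, array([468.4, 289.5,   2.1]))] stand [(0.64, array([405.7, 104.9,   4.8]))] [(0.87, array([637.7, 291.7, 100.3])), (0.61, array([662.4, 410.7,  96.5]))]
51.725
```

View pics/w5.png

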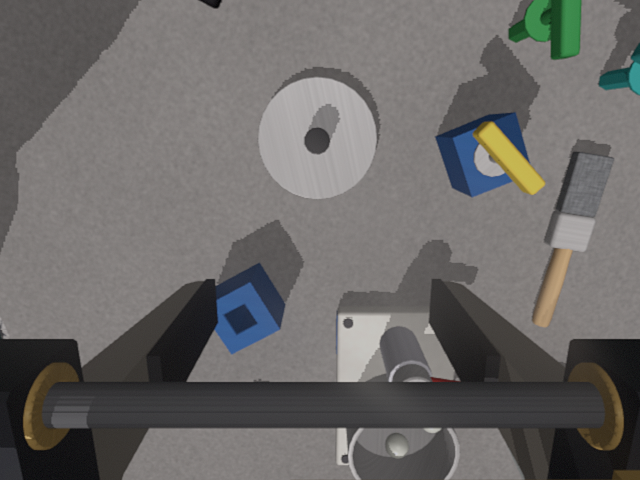

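Lid at (317,140) with its knob, unmoved. The yellow key is upright in its stand at (490,155), and its handle runs from about (484,130) to (537,187). I'll refine the jar centre from w4 using the fixed camera-to-tool transform.

Run:
```python
from h import *
K,R,t=cam("wrist");o=robot.observe();print(o["tcp_pos"],o["tcp_rot"])
T=Ro.from_rotvec(o["tcp_rot"]).as_matrix();A=R@T;b=R@o["tcp_pos"]+t   # cam = A tool + b
for a in(.087,.087+np.pi):
    T2=Ro.from_rotvec(down(a)).as_matrix();R2=A@T2.T;t2=b-R2@np.array([580,-40,330.])
    im=cv2.imread("pics/w4.png");g=cv2.medianBlur(cv2.cvtColor(im,cv2.COLOR_BGR2GRAY),3)
    c=cv2.HoughCircles(g,cv2.HOUGH_GRADIENT_ALT,1.5,5,param1=200,param2=.7,minRadius=48,maxRadius=68)
    for x,y,rr in (c[0] if c is not None else []):
        if abs(x-334)<12: print(a,x,y,rr,plane((x,y),(K,R2,t2),90).round(1))
```

```text
[479.9926032  230.00705978 300.00388078] [-2.12272608e+00 -2.31592452e+00  1.90059196e-05]
0.087 331.5 189.0 59.74067 [588.2 -25.4  90. ]
3.2285926535897933 331.5 189.0 59.74067 [571.8 -54.6  90. ]
```

```bash
python3 - <<'E'
from ball import *
J=np.array([589.5,-27.5])
g=np.array([469,290.]);p=[g[0],g[1]-60,200];r=best(p,yaw);robot.movep(p,r);robot.hold(.3)
C,im=shot("wrist");S=sil("lid","wrist",C,13);P=pin("lid","wrist",C)
m=viewer.silhouettes("lid","wrist")[0]["mask"]
dk=(m&(im.max(2)<70)).astype(np.uint8);n,_,st,ce=cv2.connectedComponentsWithStats(dk)
i=1+np.argmax(st[1:,4]);K=plane(ce[i],C,40)
print(S,P,"knob",K.round(1),st[i])
c=np.mean([S[0][1],P[0][1][:2]],0);print(c)
grip(.7);robot.movep([*c,90],r);robot.hold(.2);robot.servo_line([*c,20],feed=80);robot.hold(.2)
grip(.05,35);o=robot.observe();print("grip",o["grip_width"]*92,o["grip_force"])
robot.servo_line([*c,60],feed=60);robot.hold(.2);print(F(),robot.observe()["wrist_torque"],robot.observe()["t"])
robot.servo_line([*c,220],feed=150)
robot.movep([*J,220],best([*J,220],yaw));robot.hold(.4)
_,im=shot("wrist","w6");robot.read=None
C,_=shot("side","s6")
print(robot.observe()["t"],robot.observe()["grip_width"]*92)
E
python3 -c "
import cv2,numpy as np
a=cv2.imread('pics/w6.png');b=cv2.imread('pics/s6.png')[60:380,150:480]
b=cv2.resize(b,(400,388));a=cv2.resize(a,(400,300));o=np.zeros((388,800,3),np.uint8);o[:300,:400]=a;o[:,400:]=b;cv2.imwrite('pics/m6.png',o)"
```

```text
[(0.58, array([469.1, 290.9]), 18306, 77.56178283691406)] [(0.77, array([4.699e+02, 2.871e+02, 4.000e-01]))] knob [471.7 292.4  40. ] [312 129  32  31 509]
[469.5 289. ]
grip 25.163821404216012 35.00010430812836
[ 0.05061328 -0.15956007 -2.8191205 ] [-0.02182314 -0.07316207 -0.00459134] 57.05
60.0417 25.791954669916983
```

View pics/m6.png

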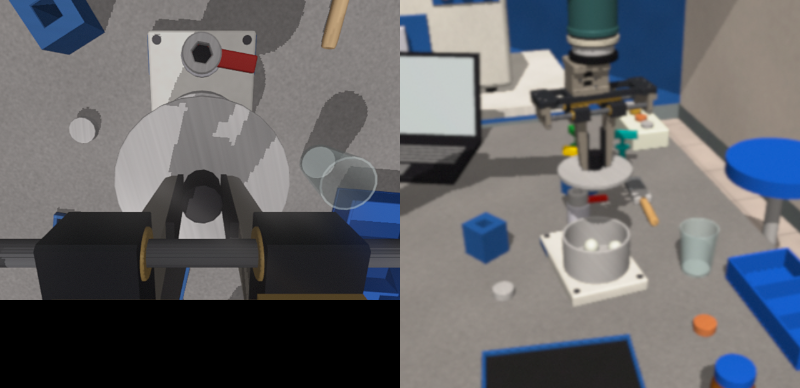

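The lid is held level over the jar. It sits about 1.5 mm off the grip in y, so I compensate and lower it with contact sensing (seated at TCP z≈102).

Run:
```python
from ball import *
J=np.array([589.5,-29.])
robot.servo_line([*J,114],feed=80);robot.hold(.3)
p=touch([*J,114],15,3)
```

```text
touch z 101.0 dF 8.48 t 65.8
```

Run:
```python
from ball import *
grip(.55);robot.hold(.2)
p=robot.observe()["tcp_pos"].copy();p[2]=240;robot.servo_line(p,feed=150)
S=np.array([582,69.3])
# survey key
k=np.array([637,291.]);p=[k[0]-10,k[1]-70,290];robot.movep(p,best(p,yaw));grip(.6);robot.hold(.3)
C,im=shot("wrist","w7")
print(pin("key_handle","wrist",C),pin("key_stand","wrist",C),pin("key","wrist",C),sil("key","wrist",C,94))
hsv=cv2.cvtColor(im,cv2.COLOR_RGB2HSV);m=cv2.inRange(hsv,(20,120,90),(35,255,255))
v,u=np.nonzero(m);rc=cv2.minAreaRect(np.c_[u,v].astype(np.float32));b=cv2.boxPoints(rc)
w=np.array([plane(q,C,104)[:2] for q in b]);print(len(u),b.round(),w.round(1),w.mean(0))
C,im=shot("side","s7");print(pin("lid","side",C))
C,im=shot("scene");print(pin("lid","scene",C),robot.observe()["t"])
a=cv2.imread("pics/w7.png");s=cv2.imread("pics/s7.png")[190:330,230:400]
o=np.zeros((330,800,3),np.uint8);o[:300,:400]=cv2.resize(a,(400,300));o[:,400:]=cv2.resize(s,(400,330),interpolation=cv2.INTER_CUBIC);cv2.imwrite("pics/m7.png",o)
```

```text
[(0.94, array([765.7, 372.4,  95.6])), (0.67, array([635.8, 290.8, 102.4]))] [(0.72, array([406.8, 104.7,   1.4]))] [(0.94, array([638.2, 288.8,   0.7])), (0.7, array([761.8, 370.9,   2. ])), (0.69, array([657.6, 405.7,  -1.3]))] [(0.94, array([634.4, 290.1]), 2555, 46.90692138671875), (0.92, array([661.6, 383.4]), 810, 21.292743682861328), (0.76, array([758.2, 369.9]), 3817, 49.410133361816406), (0.33, array([609.8,  94. ]), 7241, 99.21829223632812)]
1934 [[134.  93.]
 [512.  93.]
 [512. 448.]
 [134. 448.]] [[470.  305.4]
 [769.3 331.7]
 [836.8   0.9]
 [461.3 -32.1]] [634.33508311 151.49821134]
[(0.68, array([588.2, -24.3,  79.3])), (0.58, array([415. , -38.6,  -0.5]))]
[(0.75, array([591.7, -31.5,  81.5])), (0.43, array([ 7.210e+02, -2.178e+02, -5.000e-01]))] 69.6667
```

View pics/m7.png

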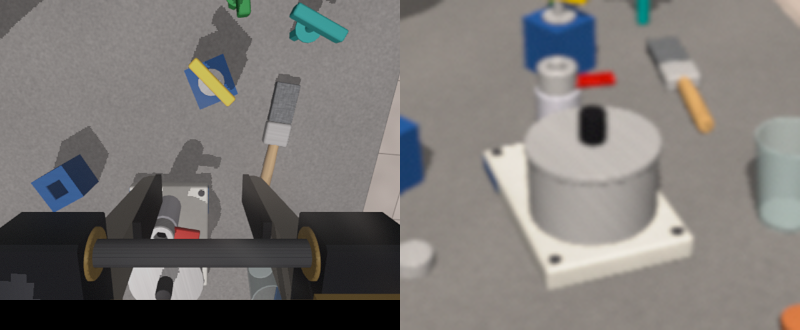

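The lid is flush on the rim, and the yellow key in the blue stand is at about (211,82) in the left panel. Next I measure the socket and the key bar from close by.

Run:
```python
from ball import *
def big(m):
    n,L,st,ce=cv2.connectedComponentsWithStats(m);i=1+np.argmax(st[1:,4]);return (L==i).astype(np.uint8),ce[i],st[i]
# key
p=[620,225,230];robot.movep(p,best(p,.4));robot.hold(.3)
C,im=shot("wrist","w8");np.savez("w8",K=C[0],R=C[1],t=C[2])
hsv=cv2.cvtColor(im,cv2.COLOR_RGB2HSV);m,ce,st=big(cv2.inRange(hsv,(20,110,80),(35,255,255)))
c,_=cv2.findContours(m,0,1);b=cv2.boxPoints(cv2.minAreaRect(c[0]))
print("key",st,b.round(),np.array([plane(q,C,108)[:2] for q in b]).round(1),plane(b.mean(0),C,108).round(1),pin("key_handle","wrist",C))
# socket
p=[582,9,250];robot.movep(p,best(p,yaw));robot.hold(.3)
C,im=shot("wrist","w9");np.savez("w9",K=C[0],R=C[1],t=C[2]);K,R,t=C
q=K@(R@[582,69.3,125]+t);q=(q[:2]/q[2]);print("proj",q,pin("socket","wrist",C),robot.observe()["t"])
crop=lambda f,u,v,h:cv2.resize(cv2.imread(f)[max(0,int(v-h)):int(v+h),max(0,int(u-h)):int(u+h)],(400,400),interpolation=cv2.INTER_CUBIC)
cv2.imwrite("pics/m9.png",np.hstack([crop("pics/w8.png",*ce,90),crop("pics/w9.png",*q,50)]));print(ce,q)
```

```text
key [ 344  100   65  105 2600] [[342. 109.]
 [365.  98.]
 [411. 196.]
 [388. 207.]] [[601.3 307.4]
 [612.3 319.4]
 [668.9 272.7]
 [657.6 259.8]] [634.2 290.5 108. ] [(0.93, array([764.3, 371.6,  94.7])), (0.63, array([636.4, 291.6, 102.4]))]
proj [328.90176999 147.12765981] [(0.86, array([584.2,  69.5, 126.7]))] 71.7
[376.13153846 151.77230769] [328.90176999 147.12765981]
```

View pics/m9.png

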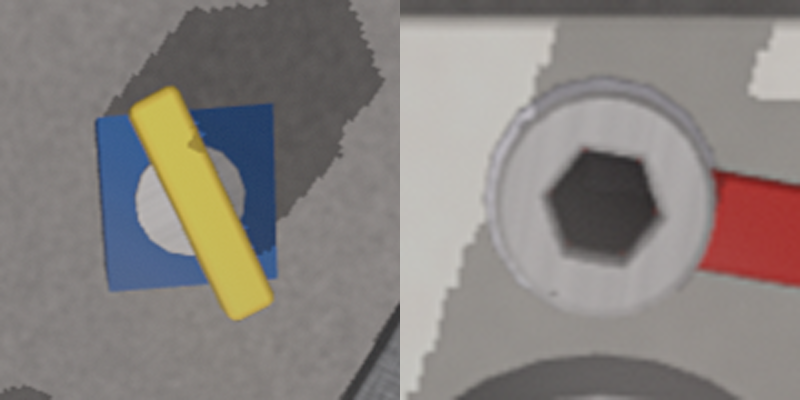

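Left crop: the yellow bar is centred on the collar in the blue stand. Right crop: the socket hexagon is centred at about (603,206), with its corner axis parallel to the red arm, sloping about 8° in the picture.

Run:
```python
from ball import *
d=np.load("w9.npz");C=(d["K"],d["R"],d["t"])
f=lambda x,y:plane(((x-400)/4+278,y/4+97),C,125)
a,b=f(545,198),f(660,214);c=f(603,206.5);print("hex",a,b,c,np.arctan2(*(b-a)[1::-1]))
e=[f(720,172),f(800,186)];print("arm",np.arctan2(*(e[1]-e[0])[1::-1]))
k=np.array([634.8,290.6]);ang=-.695+np.pi/2
grip(.5);r=best([*k,150],ang);robot.movep([*k,150],r);robot.hold(.3)
robot.servo_line([*k,82],feed=80);robot.hold(.2)
grip(.05,40);robot.hold(.2);o=robot.observe();print("grip",o["grip_width"]*92,o["grip_force"],F(),o["joints"].round(2))
robot.servo_line([*k,95],feed=30);robot.hold(.2);print(F())
robot.servo_line([*k,260],feed=150);robot.hold(.3)
C,im=shot("wrist","w10");o=robot.observe();print(F(),o["wrist_torque"],o["t"],o["grip_width"]*92)
C,im=shot("scene");print(pin("key","scene",C)[:2]);cv2.imwrite("pics/s10.png",cv2.resize(im[150:330,400:580,::-1],(400,400)))
C,im=shot("side");print(pin("key","side",C)[:2])
o=np.hstack([cv2.resize(cv2.imread("pics/w10.png"),(400,300)),cv2.resize(cv2.imread("pics/s10.png"),(400,300))]);cv2.imwrite("pics/m10.png",o)
```

```text
hex [572.051392    68.82036543 125.        ] [591.7672843   67.92817578 125.        ] [581.99025003  68.29962606 125.        ] -0.045221458049458256
arm -0.07815909460631058
grip 15.841244257447656 40.000126361846924 [-0.72882064 -0.89821898  0.35568741] [ 0.04  0.86 -0.82  1.52  0.69  1.06 -0.08]
[ 0.13766255 -0.01694771 -2.96169155]
[-0.34592028 -0.17311617 -2.64677978] [-0.01460894 -0.15281573  0.01314394] 78.0083 15.751385015412433
[(0.72, array([656.9, 411. ,   1.1])), (0.68, array([762.9, 377.6,  -2.5]))]
[(0.65, array([ 6.622e+02,  4.119e+02, -1.000e-01])), (0.61, array([758.9, 376.3,   5.1]))]
```

View pics/m10.png

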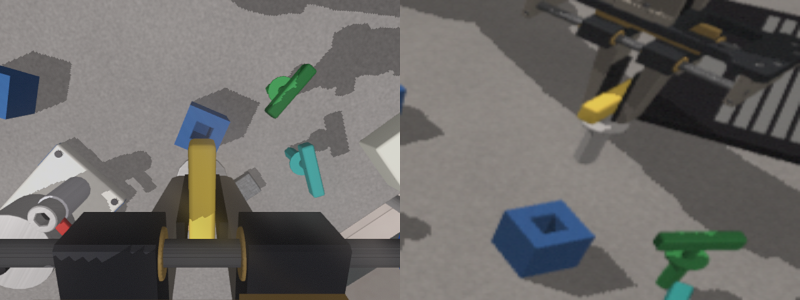

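Key held upright. Moving to the socket to probe.

```bash
cat > ins.py <<'E'
from ball import *
A0=0.469
E
python3 - <<'E'
from ins import *
S=np.array([582,68.3])
p=[*S,225];r=best(p,A0);robot.movep([*S,250],r);robot.hold(.3);robot.servo_line(p,feed=80);robot.hold(.3)
print(robot.observe()["joints"].round(2))
robot.servo_line([*S,205],feed=40);robot.hold(.3)
f0=F();print(f0)
off=[(0,0)]+[(rr*np.cos(t),rr*np.sin(t)) for rr,n in((1.,6),(1.9,9),(2.8,12)) for t in np.arange(n)*2*np.pi/n]
for dx,dy in off:
    q=np.array([S[0]+dx,S[1]+dy,203.]);robot.servo_line(q,feed=30);robot.hold(.1)
    while True:
        q[2]-=1.;robot.servo_line(q,feed=25);robot.hold(.08);f=F(2)-f0
        if abs(f[2])>4 or q[2]<=187:break
    print(np.round([dx,dy,q[2]],1),f.round(1),round(robot.observe()["t"],1))
    if q[2]<197.5:break
    if robot.observe()["t"]>125: break
E
```

```text
[ 0.5   0.52 -0.91  1.71  0.45  1.13 -0.08]
[-0.27221994 -0.0140184  -2.89704549]
[  0.   0. 187.] [-1.4  1.1  0.7] 87.5
```

It went in on the first try. Now I press it fully home.

Run:
```python
from ins import *
q=robot.observe()["tcp_pos"].copy();S=np.array([582,68.3])
p=touch([*S,187],5,5,step=.5)
robot.hold(.3);o=robot.observe();print(o["tcp_pos"],F(),o["wrist_torque"],o["grip_width"]*92)
```

```text
touch z 184.0 dF 8.67 t 89.4
[582.22026246  68.3941266  184.80800354] [-3.93795972  0.91838803  5.69124524] [ 0.36474989  1.11531578 -0.03545793] 15.631758651969363
```

Run:
```python
from ins import *
S=np.array([582,68.3]);o=robot.observe();m0=o["wrist_torque"][2]
rot=lambda a:down(a)
# use the branch of A0 in use
a0=A0 if Ro.from_rotvec(o["tcp_rot"]).inv().__mul__(Ro.from_rotvec(down(A0))).magnitude()<.5 else A0+np.pi
print("a0",a0);d=0
while d<1.80:
    d+=.08 if d<1.35 else .03
    robot.movep([*S,184.3],down(a0-d));robot.hold(.08)
    o=robot.observe();m=np.mean([robot.observe()["wrist_torque"][2] for _ in range(3)])-m0
    print(round(d,2),round(m,3),o["contact_force"].round(1),o["tcp_pos"].round(1)[2])
    if abs(m)>.25:break
robot.hold(.3);o=robot.observe();print(o["wrist_torque"],o["t"],o["joints"].round(2));np.save("d",[a0,d])
C,im=shot("scene");cv2.imwrite("pics/m11.png",cv2.resize(im[170:300,270:400,::-1],(500,500)))
```

```text
a0 0.469
0.08 0.083 [-3.6  1.3  6.1] 184.8
0.16 0.064 [-4.3  1.6  6.3] 184.8
0.24 0.071 [-4.5  2.6  6.7] 184.8
0.32 0.046 [-4.   2.   5.8] 184.8
0.4 0.076 [-4.9  0.8  6.7] 184.8
0.48 0.112 [-5.1  1.8  6.2] 184.8
0.56 0.071 [-5.1  0.5  6.7] 184.8
0.64 0.049 [-5.3  1.2  7.5] 184.7
0.72 0.122 [-4.4  1.   7.3] 184.8
0.8 0.059 [-5.7  0.5  6.3] 184.7
0.88 0.082 [-5.8  2.2  7.6] 184.8
0.96 0.064 [-5.   1.3  6.9] 184.8
1.04 0.089 [-5.2  2.2  7.7] 184.8
1.12 0.037 [-6.   1.6  7. ] 184.8
1.2 -0.004 [-5.3  2.3  6.5] 184.8
1.28 0.113 [-4.3  1.7  6.5] 184.8
1.36 0.004 [-5.5  1.4  7.1] 184.8
1.39 0.128 [-5.2  1.7  6.5] 184.8
1.42 0.096 [-5.4  2.5  6.6] 184.8
1.45 0.07 [-5.9  1.7  6.7] 184.8
1.48 0.064 [-4.6  1.8  6.5] 184.8
1.51 0.07 [-5.1  1.6  7.4] 184.8
1.54 0.125 [-5.   2.   7.4] 184.8
1.57 0.101 [-4.5  1.9  7. ] 184.8
1.6 0.133 [-5.2  2.8  6.4] 184.8
1.63 0.147 [-4.9  1.3  7. ] 184.8
1.66 0.069 [-5.4  1.   6.3] 184.8
1.69 0.124 [-4.5  1.6  6.2] 184.8
1.72 0.099 [-4.8  0.7  6.6] 184.8
1.75 0.182 [-4.1  2.2  7.5] 184.8
1.78 0.231 [-5.3  2.9  7. ] 184.7
1.81 0.233 [-4.8  2.   6.5] 184.8
[0.66532256 1.55388943 0.13672162] 100.7417 [ 0.2   0.45 -0.48  1.77  0.24  0.99 -1.72]
```

View pics/m11.png

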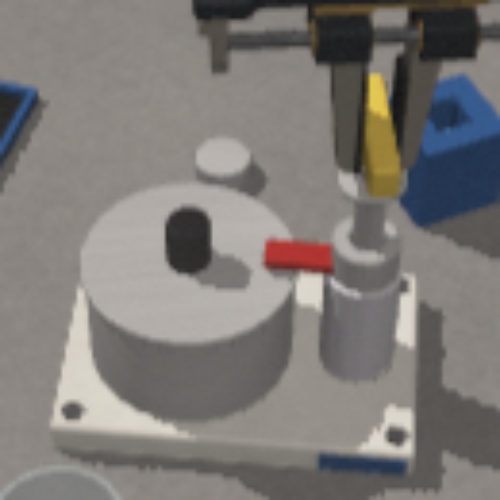

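The red arm lies over the lid at (300,255). Torque has started rising at the stop, so I nudge a little more to confirm.

Run:
```python
from ins import *
S=np.array([582,68.3]);a0,d=np.load("d.npy")
def mz():
    robot.hold(.1);return np.mean([(robot.hold(.02),robot.observe()["wrist_torque"][2])[1] for _ in range(6)])
print(mz())
for _ in range(6):
    d+=.03;robot.movep([*S,184.3],down(a0-d));m=mz();print(round(d,2),round(m,3))
    if m>.33:break
np.save("d",[a0,d])
p=[*S,184.3]
# relax the torsion before withdrawing
C,im=shot("side");cv2.imwrite("pics/m12.png",cv2.resize(im[190:300,230:380,::-1],(600,440)))
robot.movep(p,down(a0-d+.12));print("relaxed",mz(),robot.observe()["t"])
```

```text
0.19123942590329454
1.84 0.188
1.87 0.233
1.9 0.231
1.93 0.21
1.96 0.179
1.99 0.185
relaxed 0.04325496065766334 104.1917
```

Run:
```python
from ins import *
C,im=shot("scene");hsv=cv2.cvtColor(im,cv2.COLOR_RGB2HSV)
m=cv2.inRange(hsv,(0,150,80),(6,255,255))|cv2.inRange(hsv,(174,150,80),(180,255,255));m[:200]=0;m[300:]=0;m[:,:300]=0;m[:,420:]=0
v,u=np.nonzero(m);b=cv2.boxPoints(cv2.minAreaRect(np.c_[u,v].astype(np.float32)))
w=np.array([plane(q,C,109)[:2] for q in b]);print(len(u),w.round(1),w.mean(0))
S=np.array([582,68.3])
tip=w[np.argsort(w[:,1])[:2]].mean(0);v=tip-S;print("arm",np.arctan2(v[1],v[0]),np.hypot(*v))
y=cv2.inRange(hsv,(20,110,80),(35,255,255));y[:150]=0;y[300:]=0;y[:,:300]=0;y[:,420:]=0
v,u=np.nonzero(y);b=cv2.boxPoints(cv2.minAreaRect(np.c_[u,v].astype(np.float32)))
print("bar",np.array([plane(q,C,210)[:2] for q in b]).round(1))
_,w_=shot("wrist","w12")
cv2.imwrite("pics/m13.png",np.hstack([cv2.resize(cv2.imread("pics/w12.png"),(400,300)),cv2.resize(im[190:280,310:430,::-1],(400,300))]))
```

```text
102 [[586.7  15.2]
 [580.5  48.9]
 [594.9  50.9]
 [601.1  17.5]] [590.76918292  33.13085321]
arm -1.3463647173445892 53.293908799699594
bar [[618.7   6.1]
 [449.9  11.7]
 [477.3 106.5]
 [638.2  90.3]]
```

View pics/m13.png

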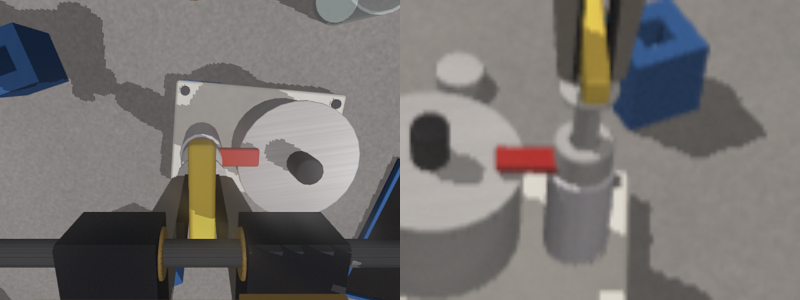

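Run:
```python
from ins import *
C=cam("wrist");im=cv2.imread("pics/w12.png");hsv=cv2.cvtColor(im,cv2.COLOR_BGR2HSV)
m=cv2.inRange(hsv,(0,80,80),(8,255,255))|cv2.inRange(hsv,(172,80,80),(180,255,255));m[:200]=0;m[300:]=0;m[:,:320]=0;m[:,450:]=0
v,u=np.nonzero(m);b=cv2.boxPoints(cv2.minAreaRect(np.c_[u,v].astype(np.float32)));print(len(u),b.round(1))
w=np.array([plane(q,C,109)[:2] for q in b]);print(w.round(1))
for i in range(4):
    e=w[(i+1)%4]-w[i];print(np.hypot(*e).round(1),np.arctan2(e[1],e[0]).round(3))
K,R,t=C
for s in(1.45,1.5,1.55,1.6):
    th=.087-s;q=K@(R@[582+56*np.cos(th),68.3+56*np.sin(th),109]+t);print(s,(q[:2]/q[2]).round(1))
# base plate edge direction as the station yaw check
e=[plane(q,C,24)[:2] for q in((185*1.6,91*1.6),(336*1.6,104*1.6))];e=e[1]-e[0];print("holes",np.arctan2(e[1],e[0])+np.pi/2)
cv2.imwrite("pics/m14.png",cv2.resize(im[190:320,270:450],(720,520),interpolation=cv2.INTER_CUBIC))
```

```text
1729 [[350.2 265.2]
 [351.  235.7]
 [414.3 237.5]
 [413.4 267. ]]
[[576.5  50.4]
 [594.8  53.4]
 [600.3  15.9]
 [582.1  12.2]]
18.5 0.163
37.9 -1.426
18.6 -2.94
38.6 1.715
1.45 [415.6 248.8]
1.5 [415.4 253.2]
1.55 [414.9 257.6]
1.6 [414.3 262. ]
holes 0.08919702754917491
```

View pics/m14.png

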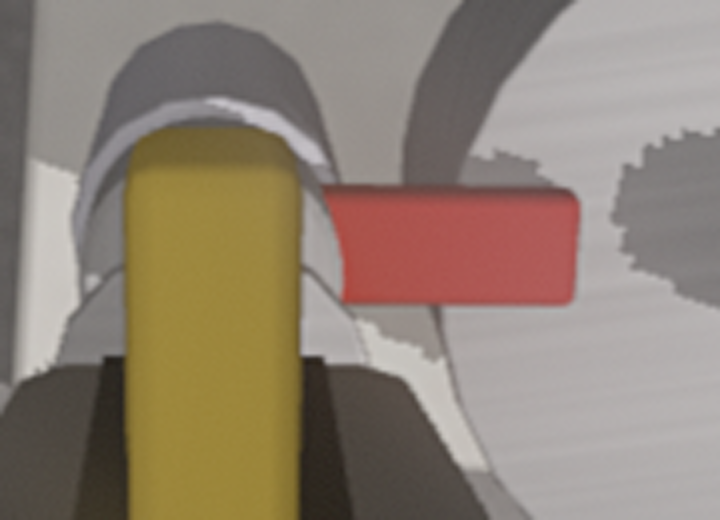

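The arm reads about 1.51 rad. The bar is now 90° to the arm, which is a half-facet off, so the key slipped past the stop and easing back dragged the arm with it. I'll withdraw, re-index to the arm's facets, reinsert and turn gently to the stop.

Run:
```python
from ins import *
S=np.array([582,68.3])
for z in(190,196,202,215):
    robot.servo_line([*S,z],feed=25);robot.hold(.15);print(z,F(3).round(1),robot.observe()["wrist_torque"].round(2),round(robot.observe()["grip_width"]*92,2))
a=-.903
robot.movep([*S,215],down(a));robot.hold(.3)
C,im=shot("wrist","w15");hsv=cv2.cvtColor(im,cv2.COLOR_RGB2HSV)
m=cv2.inRange(hsv,(0,80,80),(8,255,255))|cv2.inRange(hsv,(172,80,80),(180,255,255));m[:100]=0;m[320:]=0;m[:,:300]=0;m[:,460:]=0
n,L,st,ce=cv2.connectedComponentsWithStats(m);i=1+np.argmax(st[1:,4]);v,u=np.nonzero(L==i)
b=cv2.boxPoints(cv2.minAreaRect(np.c_[u,v].astype(np.float32)));w=np.array([plane(q,C,109)[:2] for q in b]);print(st[i],b.round())
for i in range(2):
    e=w[i+1]-w[i];print(np.hypot(*e).round(1),np.arctan2(e[1],e[0]).round(3))
print(robot.observe()["t"])
```

```text
190 [  2.6   4.  -26.8] [ 1.29 -0.92 -0.01] 15.66
196 [-4.2  2.3 -7.7] [0.79 1.51 0.03] 15.5
202 [ 0.3  0.3 -2.8] [-0.04 -0.02 -0.04] 15.47
215 [ 0.4 -0.3 -3.1] [0.03 0.03 0.05] 15.6
[ 348  240   49   46 1144] [[339. 262.]
 [352. 239.]
 [398. 265.]
 [385. 288.]]
17.9 0.183
36.8 -1.425
107.7833
```

View pics/w15.png

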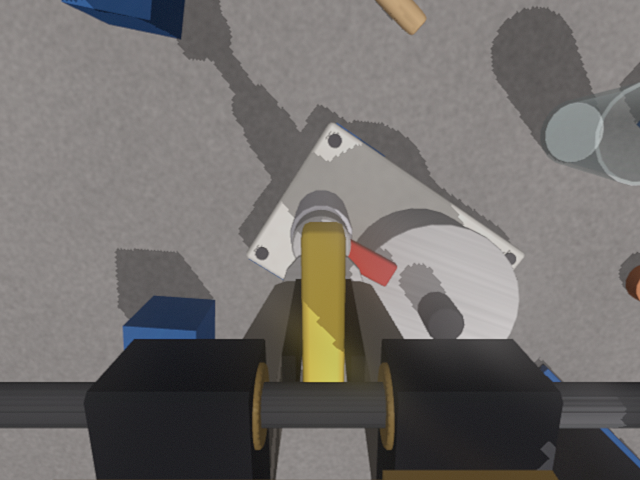

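The arm is at −1.425 rad world (screw ≈1.51) and the key is free. Reinserting aligned to the facets.

Run:
```python
from ins import *
S=np.array([582,68.3]);a=-.903
robot.servo_line([*S,205],feed=40);robot.hold(.3);f0=F();ok=False
off=[(0,0)]+[(rr*np.cos(t),rr*np.sin(t)) for rr,n in((.9,6),(1.8,9)) for t in np.arange(n)*2*np.pi/n]
for dx,dy in off:
    q=np.array([S[0]+dx,S[1]+dy,203.]);robot.servo_line(q,feed=30);robot.hold(.1)
    while True:
        q[2]-=1.;robot.servo_line(q,feed=25);robot.hold(.08);f=F(2)-f0
        if abs(f[2])>5 or q[2]<=182:break
    print(np.round([dx,dy,q[2]],1),f.round(1),round(robot.observe()["t"],1))
    if q[2]<190: ok=True;break
    if robot.observe()["t"]>135: break
o=robot.observe();print(ok,o["tcp_pos"],o["wrist_torque"]);np.save("q",q)
```

```text
[  0.   0. 184.] [-6.5 -0.5  7.5] 115.9
True [582.28826288  68.49206734 184.89362106] [0.04421796 1.77711888 0.01823738]
```

Run:
```python
from ins import *
S=np.array([581.7,68.3]);a=-.903;z=184.3
def mz(n=10):
    robot.hold(.1);return np.mean([(robot.hold(.02),robot.observe()["wrist_torque"][2])[1] for _ in range(n)])
robot.servo_line([*S,z],feed=20);m0=mz();print("m0",m0)
while a>-1.2:
    a-=.025;robot.movep([*S,z],down(a));m=mz();print(round(a,3),round(m,3))
    if m-m0>.17:break
C,im=shot("wrist","w16");hsv=cv2.cvtColor(im,cv2.COLOR_RGB2HSV)
m=cv2.inRange(hsv,(0,80,80),(8,255,255))|cv2.inRange(hsv,(172,80,80),(180,255,255));m[:100]=0;m[320:]=0;m[:,:300]=0;m[:,460:]=0
n,L,st,ce=cv2.connectedComponentsWithStats(m);i=1+np.argmax(st[1:,4]);v,u=np.nonzero(L==i)
b=cv2.boxPoints(cv2.minAreaRect(np.c_[u,v].astype(np.float32)));w=np.array([plane(q,C,109)[:2] for q in b])
for i in range(2):
    e=w[i+1]-w[i];print(np.hypot(*e).round(1),np.arctan2(e[1],e[0]).round(3))
print(a,robot.observe()["t"]);np.save("a",a)
```

```text
m0 0.029917317527987836
-0.928 0.021
-0.953 0.032
-0.978 0.04
-1.003 0.039
-1.028 0.048
-1.053 0.026
-1.078 0.049
-1.103 0.036
-1.128 0.063
-1.153 0.033
-1.178 0.055
-1.203 0.064
18.3 0.075
37.7 -1.533
-1.2029999999999994 122.65
```

Run:
```python
from ins import *
S=np.array([581.7,68.3]);a=float(np.load("a.npy"));z=184.3
def mz(n=12):
    robot.hold(.1);return np.mean([(robot.hold(.02),robot.observe()["wrist_torque"][2])[1] for _ in range(n)])
def arm():
    C,im=shot("wrist");hsv=cv2.cvtColor(im,cv2.COLOR_RGB2HSV)
    m=cv2.inRange(hsv,(0,80,80),(8,255,255))|cv2.inRange(hsv,(172,80,80),(180,255,255));m[:100]=0;m[320:]=0;m[:,:300]=0;m[:,460:]=0
    n,L,st,ce=cv2.connectedComponentsWithStats(m);i=1+np.argmax(st[1:,4]);v,u=np.nonzero(L==i)
    b=cv2.boxPoints(cv2.minAreaRect(np.c_[u,v].astype(np.float32)));w=np.array([plane(q,C,109)[:2] for q in b])
    e=w[2]-w[1];return np.arctan2(e[1],e[0]).round(3)
while a>-1.3:
    a-=.015;robot.movep([*S,z],down(a));m=mz();print(round(a,3),round(m,3),arm())
    if m>.11:break
np.save("a",a);print(robot.observe()["t"])
```

```text
-1.218 0.086 -1.548
-1.233 0.071 -1.506
-1.248 0.085 -1.521
-1.263 0.123 -1.53
125.05
```

The arm has stopped moving at −1.53 rad (screw ≈1.6) and torque is rising, so it is at the stop. Now I centre the key in its play, withdraw it and return it to the stand.

Run:
```python
from ins import *
S=np.array([581.7,68.3]);a=float(np.load("a.npy"));z=184.3
robot.movep([*S,z],down(a+.12));robot.movep([*S,z],down(a+.21));robot.hold(.2);print(robot.observe()["wrist_torque"])
for zz in(190,196,202,215):
    robot.servo_line([*S,zz],feed=25);robot.hold(.1);print(zz,F(3).round(1))
robot.servo_line([*S,260],feed=100);robot.hold(.2)
k=np.array([634.8,290.6]);r=down(-.695+np.pi/2)
robot.movep([*k,260],r);robot.hold(.4)
C,im=shot("scene");cv2.imwrite("pics/m17.png",cv2.resize(im[180:330,320:520,::-1],(640,480)))
C,im=shot("wrist");print(robot.observe()["t"])
```

```text
[0.08689814 1.58540742 0.02066294]
190 [-4.1  1.2 -1.4]
196 [-2.8  0.6 -0.7]
202 [-0.4 -0.3 -3.3]
215 [ 0.7 -0.1 -2.8]
130.7583
```

View pics/m17.png

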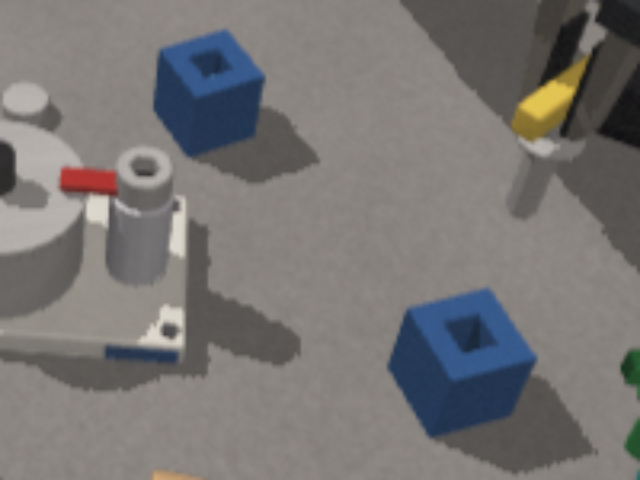

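The latch arm (90,180) points over the lid, the socket is free, and the key hangs straight in the gripper (525,215). Lowering it into its stand.

Run:
```python
from ins import *
k=np.array([634.8,290.6])
robot.servo_line([*k,147],feed=120);robot.hold(.2)
f0=F();p=np.array([*k,147.]);f=f0*0
while p[2]>88:
    p[2]-=5 if p[2]>92 else 2;robot.servo_line(p,feed=50);f=F(3)-f0
    if f[2]>5:print("early",p,f);break
print(p,f.round(1))
if p[2]<=88: touch(p,8,3,step=.7)
```

```text
[634.8 290.6  88. ] [-0.3 -0.2  0.2]
touch z 80.99999999999997 dF 7.93 t 139.1
```

Run:
```python
from ins import *
grip(.45);robot.hold(.3)
k=[634.8,290.6];robot.servo_line([*k,250],feed=120)
robot.movep([450,120,350],best([450,120,350],.087));robot.hold(.5)
C,a=shot("scene");print(pin("key","scene",C)[:4],pin("lid","scene",C)[:2],pin("socket","scene",C)[:2])
C,b=shot("side");print(robot.observe()["t"])
cv2.imwrite("pics/m18.png",np.hstack([cv2.resize(a[190:380,140:540,::-1],(400,190*1)),]) if 0 else np.vstack([cv2.resize(a[180:340,230:550],(800,300)),cv2.resize(b[150:310,200:440],(800,300))])[:,:,::-1])
```

```text
[(0.95, array([765.1, 375.6,  -2.8])), (0.74, array([6.579e+02, 4.125e+02, 6.000e-01])), (0.71, array([638.1, 291.7,   6.9]))] [(0.73, array([591.7, -27.4,  83.6])), (0.4, array([ 720.9, -219.4,    3. ]))] [(0.86, array([579.6,  69.5, 121.5]))]
143.325
```

View pics/m18.png

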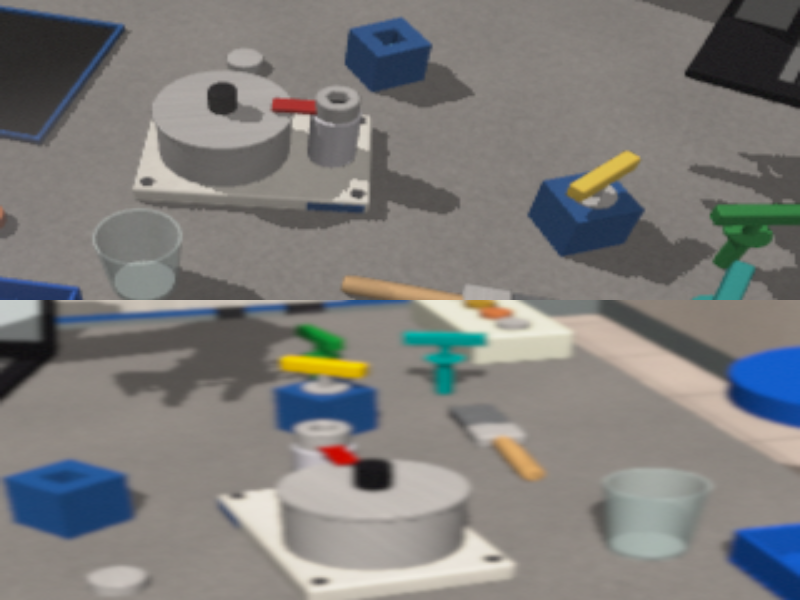

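The key is upright in its stand, the lid is flush and the latch arm lies over it. The bystanders are where they were, so I'm handing in.

```bash
python3 -c "
from cell import robot
print(robot.job_done())"
```

```text
the job is handed in; nothing more can be done
None
```

I handed the job in at about 143 s: all three balls are in the jar, the lid is flush, the latch is at its stop over the lid, and the key is upright in its stand. On the first turn the key slipped in the socket at the stop, so I reseated it and turned it home; the result of the judging was not shown.

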